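# Index a collar carrier through its L-shaped gate

### The arm

A 7-joint arm with a two-finger parallel gripper is mounted at the origin on a cart in front of the work surface, level with it; the furniture and walls round the work are solid. World frame = base frame: x ahead of the robot, y to its left, z up, the work surface at z = 0. Lengths are in m, angles in rad, forces in N, time in s.
With the tool pointing down it reaches from about 0.425 to 0.825 m from the base axis. Payload 3.6 kg.
Tool frame: the origin (TCP) lies at the very end of the fingers, on their centre line; the grasp point (between the pads) lies 19 mm behind it (r.grip_depth is the distance from the TCP to the grasp point, in m); z points along the fingers, x is the direction in which the jaws open and shut, and the axes are right-handed (so a half turn about z gives the same grasp; the last joint's range is limited). The gripper opens to 93 mm and grips with 3 to 60 N. Pads are 15 mm wide; open, the fingers measure 128 mm over their backs; the gripper's body (75 mm by 188 mm) begins 65 mm behind the grasp point.
Start: joints at [-0.026, 0.615, -0.013, 1.423, 0.008, 1.103, -0.04], TCP at [0.65, 0, 0.219] pointing down, gripper open.
Joint ranges: [-3.12, 3.12], [-0.3, 2.06], [-1.34, 1.32], [0.26, 2.42], [-1.36, 4.5], [0.01, 1.98], [-2.84, 2.84]. Speed limits (rad/s): [2.79, 2.79, 3.14, 3.14, 3.14, 3.14, 3.14].

### API

Orientations are given as a rotation vector (axis times angle).
In Python, from bench import r gives the robot as it stands. The module is installed in compiled form; this text tells all that it offers. Calls block until the motion is done:
- r.reach(position, orientation): joint-space move of the TCP to a pose.
- r.movel(position, velocity=0.15, frame=None, guard=None): straight line of the TCP; frame=None keeps the orientation; velocity is the mean speed in m/s. With guard (N) it stops when the force on the tool has changed by that much, and returns True; else False.
- r.set_joints(angles): joint-space move.
- r.set_gripper(opening, newtons=None): finger opening in m; newtons is the grip in N (None keeps the last); returns when the fingers have stopped.
- r.hold(seconds).
- r.inverse_kinematics(position, orientation): joint angles nearest the present ones, or None.
- r.observe(): the state.
- r.get_image(name): name is "side" or "top" or "wrist"; returns a dict with "color" (384x512x3 uint8, red, green, blue), "vfov" (degrees; the focal length in pixels is half the picture's height over the tangent of half this angle, whatever the lens; pixels are square), "cx", "cy" (the principal point, pixels), "dist" ([k1, k2, p1, p2, k3] as OpenCV has them; the pictures are not rectified), "eye" and "rotation" of the camera in the world. Camera axes: x right, y up, looking along -z (the intrinsics and any distortion apply to the point x, -y, -z); pixel columns grow to the right and rows downward; lengths in m; the calibration is good to about 2 mm. A picture is of the moment at which its call begins. There is no depth.
A pose or a line that the arm cannot do raises r.Unreachable and nothing moves.
- r.job_done(): hands the job in, once; it reports no verdict.
Trained networks look in a picture, given as the dict that the camera call returned (one of the last four; its "shot" number tells which), for a name from the list of things; names that differ only in an ending like _2 or _b are one class to them, and where a whole thing is asked for, a point or a joint stands for the part that bears it (a point fixed in the world has none). Each returns a list of dicts, best first, with "p" (0 to 1); they miss things now and then, are a little off and sometimes report something else, mostly with a low value. They report only what shows in the picture. A call takes as long as a camera call. They do not tell look-alikes from the thing itself.
- r.boxes_of(name, picture): "box" ([centre column, centre row, width, height] in pixels, round what is visible of it).
The state is a dict: "t": time; "qpos": joint angles; "joint_vel": joint speeds; "joint_efforts": joint torques, N m; "position": TCP position; "orientation": TCP orientation; "contact_force": force on the tool from outside, world axes, zero at the start; "torque": the same for the moment, N m; "gripper_width": finger opening in m.
Only numpy, scipy, OpenCV 4.12 (cv2) and the standard library are available. Lean on these libraries where they do the work, as an engineer would, in place of code of your own. Each camera call takes 0.05 s, during which the arm holds its last target.

### The job

The round black carrier holds a plated collar and is guided by a pin in the L-shaped slot of the slotted metal base. Push the carrier along the slot to the corner, then round the corner and on until it is fully home against the far end of the slot. Leave the collar lying in its nest without touching it, do not lift the carrier, and do not disturb the other things on the bench.

Things in the scene. Friction and masses are not known exactly. Their poses are not given: they have to be found in the camera images.
- gate_base: Fixed indexing base: square aluminium cover plate 150 x 150 mm, top face 28 mm above the bench, over a dark foot plate 170 x 170 x 6 mm. Origin at the centre of its underside, z up. The cover plate has one L-shaped through slot, 18 mm wide, centre line in this frame: from (-40, 40) mm along +x to the corner (40, 40), then along -y to the far end (40, -40). Place and heading vary.
- slot_start (a point): Point on the cover plate's top face at the beginning of the slot, (-40, 40) mm in the base frame, axes as the base. The slot's end wall lies 9 mm beyond it. The carrier starts between this point and 20 mm along the first leg.
- slot_corner (a point): Point on the cover plate's top face at the slot's corner, (40, 40) mm in the base frame, axes as the base. The outer walls lie 9 mm beyond it, so a carrier pushed along the first leg stops with its centre 2 mm past this point, and can then go along the second leg.
- slot_end (a point): Point on the cover plate's top face at the far end of the slot, (40, -40) mm in the base frame, axes as the base. The end wall lies 9 mm beyond it, so the carrier's centre stops 2 mm past this point.
- carrier: Black disc 104 mm in diameter, 16 mm thick, 0.3 to 0.5 kg. Origin at the centre of its underside, which rests on the cover plate; its rim is 28 to 44 mm above the bench. A 14 mm pin below its centre runs in the slot; a hidden flange retains it. Slides easily (about 1 N), stays where left, may turn about its pin. On top, 4 dowels 7 mm high on a 36 mm radius hold the collar.
- work_ring: Zinc-plated pressed collar, 62 mm outside diameter, 9 mm high, with one flat ear that reaches 43 mm from its centre, lying loose between the four dowels on the carrier, concentric with it within about 3 mm. Origin at the centre of its underside, 16 mm above the carrier's origin. It must stay there untouched.
- spare_ring: Bystander: plated collar 62 mm across with an ear, 9 mm high, lying on the bench just in front of the base, right of the first leg. Origin under its centre.
- gauge_block: Bystander: ground steel block 30 x 35 x 28 mm on the bench beside the base, on its right (-y) side. Origin under its centre.
- hex_key: Bystander: hex key 31 x 93 x 7 mm lying on the bench beyond the base. Origin under its centre.
- plug_gauge: Bystander: plug gauge 39 x 108 x 39 mm lying on the bench to the right. Origin under its centre.
- ring_6: Bystander: plated collar 62 mm across, 9 mm high, on the bench near the right front. Origin under its centre.
- ring_9: Bystander: plated collar 62 mm across, 9 mm high, on the bench at the right. Origin under its centre.
- marking_paint: Bystander: small bottle 41 x 66 x 90 mm standing at the left. Origin under its centre.
Mind the look-alikes: they are no part of the job. Several things have the shape of the carrier; the one meant has the colours described above.

How it is judged:
On the way:
1. the carrier has been pushed to the slot's corner (within 6 mm along the first leg) (x of carrier in the frame of gate_base above 0.034 m and y of carrier in the frame of gate_base above 0.034 m), for 0.05 s.
At the end, for the whole second after the job is handed in: Carrier centre at the slot's far end (base frame y below -37 mm, x 35 to 45 mm), flat on the cover plate (within 3 mm, 0.03 rad); collar in its nest, within 6 mm of the carrier's centre and 12 to 20 mm above its origin; both at rest (y of carrier in the frame of gate_base below -0.037 m and x of carrier in the frame of gate_base between 0.035 and 0.045 m and angle between carrier's own z axis and vertical below 0.03 rad and height (world z) of carrier below 0.031 m and linear speed of each of carrier, work_ring below 0.01 m/s and horizontal distance between work_ring and carrier below 0.006 m and z of work_ring in the frame of carrier between 0.012 and 0.02 m); the robot touches nothing.
It fails at once if the collar is touched by the robot with more than 1 N (contact force between any of the fingers, the arm and work_ring above 1 N).
It fails at once if the collar is lifted or leaves its nest (more than 10 mm off the carrier's centre or 8 mm above its seat) (horizontal distance between work_ring and carrier above 0.01 m or z of work_ring in the frame of carrier above 0.024 m).
It fails at once if the carrier is lifted by more than 5 mm or tilted by more than 0.12 rad (height (world z) of carrier above 0.033 m or angle between carrier's own z axis and vertical above 0.12 rad).
It fails at once if another thing on the bench is moved by more than 15 mm (distance of any of ring_6, ring_9, spare_ring, gauge_block, hex_key, plug_gauge, marking_paint from where it was at the start of the episode above 0.015 m).
It also fails if it takes over 48 s, if anything falls off the work surface, if the arm or the gripper's body presses on something with over 40 N, if the wrist force passes 120 N, or if a joint passes its speed limit or range.

## Working session

There is one attempt and no reset: what is moved stays moved. The work goes in short steps, each a Python script; the robot and the scene stay as the last script left them, time stands still between calls to the robot, and variables do not carry over. Pictures are saved under pics/ and viewed, and the job is handed in when it is done.

```bash
mkdir -p pics; cat > h.py <<'E'
import numpy as np, cv2
from bench import r
def K(p):
    f=p["color"].shape[0]/2/np.tan(np.radians(p["vfov"])/2)
    return np.array([[f,0,p["cx"]],[0,f,p["cy"]],[0,0,1.]])
def ray(p,uv,z):
    n=cv2.undistortPoints(np.array([[uv]],float),K(p),np.array(p["dist"],float))[0,0]
    d=np.array(p["rotation"])@np.array([n[0],-n[1],-1.])
    e=np.array(p["eye"]); return e+d*(z-e[2])/d[2]
def proj(p,X):
    X=np.atleast_2d(X); c=(X-np.array(p["eye"]))@np.array(p["rotation"])
    c=c*[1,-1,-1]
    return cv2.projectPoints(c,np.zeros(3),np.zeros(3),K(p),np.array(p["dist"],float))[0][:,0]
def save(p,n,crop=None,s=1):
    im=p["color"][:,:,::-1]
    if crop: a,b,c,d=crop; im=im[b:d,a:c]
    cv2.imwrite("pics/"+n,cv2.resize(im,None,fx=s,fy=s,interpolation=cv2.INTER_CUBIC))
E
python3 - <<'E'
from h import *
for n in["top","side"]:
    p=r.get_image(n); save(p,n+"0.png",s=1.5)
    print(n,p["vfov"],p["eye"])
    for t in["gate_base","carrier","work_ring","slot_start","spare_ring","gauge_block"]:
        for b in r.boxes_of(t,p)[:4]: print(t,np.round(b["box"]),round(b["p"],2))
print(r.observe()["t"])
E
```

```text
top 54.84921896102905 [0.32864657 0.03889885 1.37221064]
gate_base [361. 239.  18.  19.] 0.7
gate_base [305. 182.  23.  48.] 0.68
carrier [237. 151.  27.  27.] 0.98
carrier [190. 155.  30.  30.] 0.91
slot_start [303. 182.  20.  48.] 0.79
spare_ring [305. 217.  14.  16.] 0.62
spare_ring [152. 154.  20.  15.] 0.61
gauge_block [317. 206.   9.  12.] 0.5
gauge_block [320. 150.  13.   4.] 0.35
side 45.53394531271529 [ 1.04655755 -0.95986717  0.80801159]
gate_base [243. 245.  88.  48.] 0.9
carrier [316. 175.  30.  18.] 0.91
carrier [244. 213.  22.  15.] 0.66
carrier [305. 202.  31.  28.] 0.65
carrier [244. 218.  38.  27.] 0.59
work_ring [246. 213.  21.  21.] 0.6
slot_start [241. 243.  85.  46.] 0.73
spare_ring [191. 233.  21.  18.] 0.48
gauge_block [239. 243.  84.  46.] 0.64
gauge_block [194. 250.  16.  18.] 0.46
0.7
```

View pics/top0.png

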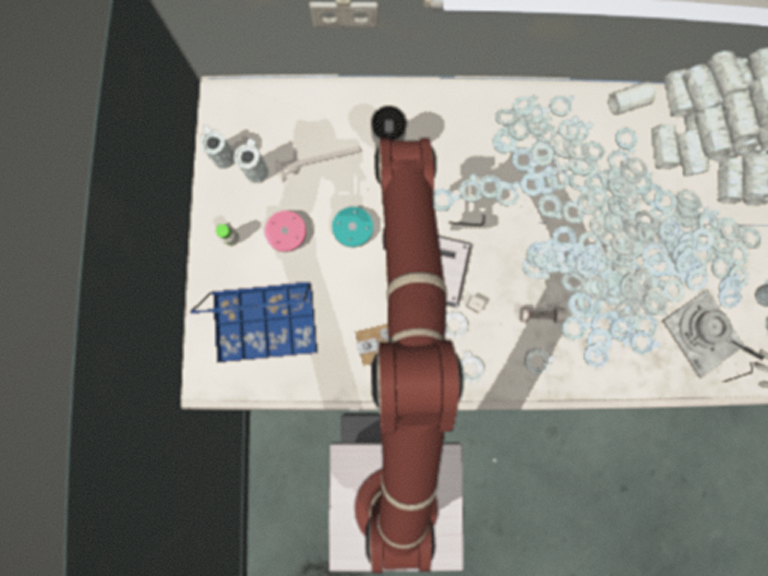

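View pics/side0.png

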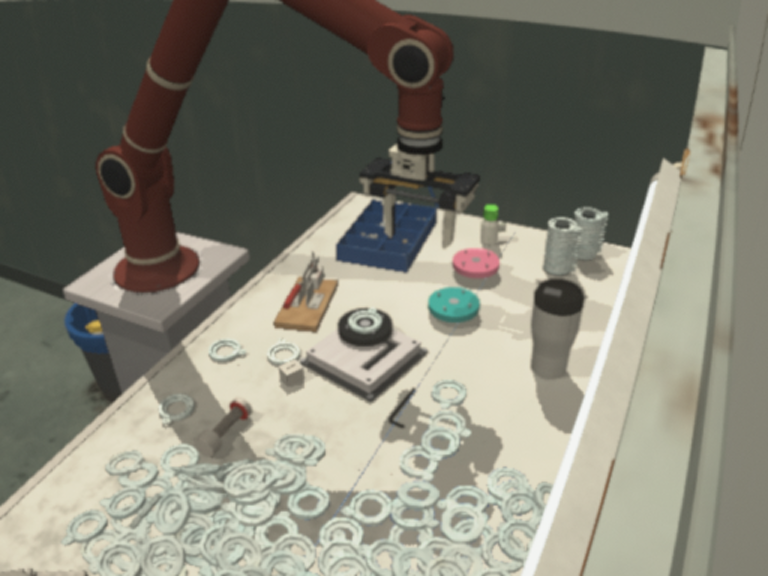

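The black disc with the collar, on the aluminium base at side (365,325 in the enlarged view), is the carrier. The teal (453,303) and pink (476,263) discs are look-alikes lying on the bench. The arm hides the base in the top view, so I'll swing it left.

```bash
python3 - <<'E'
from h import *
q=np.array(r.observe()["qpos"]); q[0]+=0.55; q[1]-=0.1
r.set_joints(q)
p=r.get_image("top"); save(p,"top1.png",(210,120,360,260),5)
for t in["gate_base","carrier","work_ring","slot_start","spare_ring","gauge_block"]:
    for b in r.boxes_of(t,p)[:3]: print(t,np.round(b["box"],1),round(b["p"],2), ray(p,b["box"][:2],.03)[:2].round(3))
p=r.get_image("side"); save(p,"side1.png",(170,180,310,280),5)
print(r.observe()["t"],r.observe()["position"])
E
```

```text
Traceback (most recent call last):
  File "h.py", line 9, in ray
    e=np.array(p["eye"]); return e+d*(z-e[2])/d[2]
                                              ~^^^
IndexError: invalid index to scalar variable.
```

View pics/top1.png

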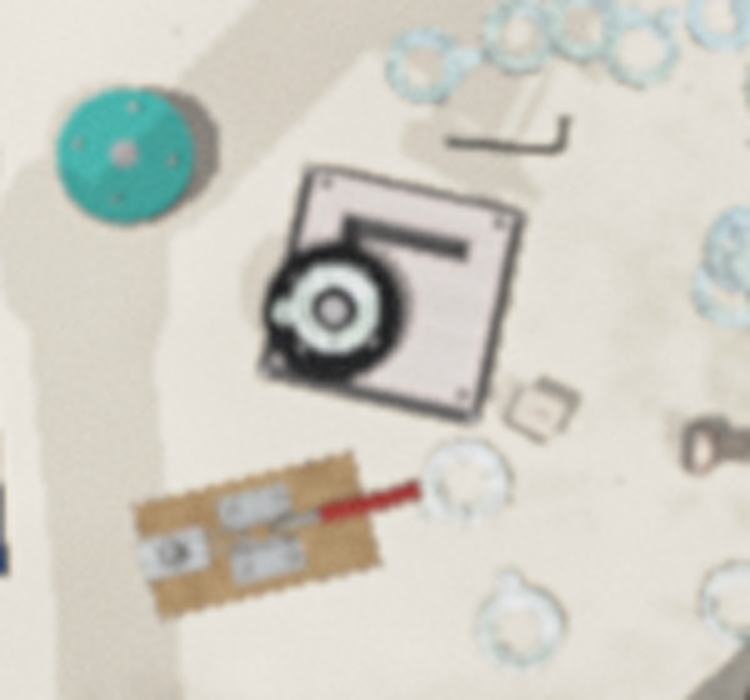

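```bash
python3 - <<'E'
from h import *
p=r.get_image("top"); print(p["rotation"],p["dist"])
print(r.observe()["t"],r.observe()["position"])
p=r.get_image("side"); save(p,"side1.png",(170,180,310,280),5)
E
```

```text
[ 0.11705402 -0.12327023 -1.56639431] [-0.09412703  0.          0.          0.          0.        ]
2.1917 [ 0.55567367 -0.33783706  0.28328091]
```

View pics/side1.png

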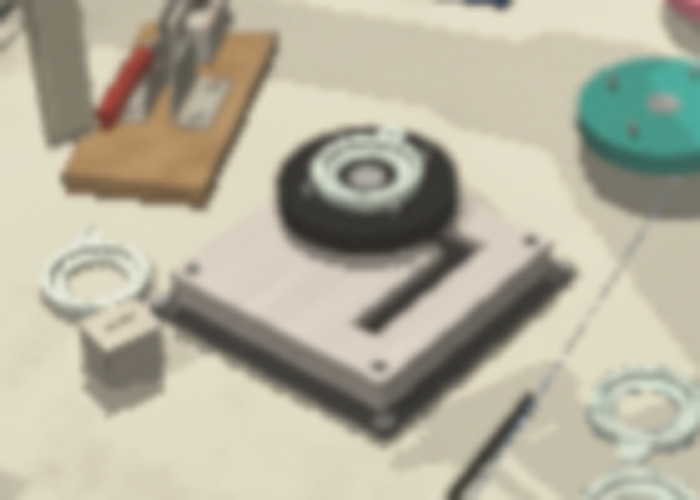

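```bash
sed -i 's/^import numpy.*/&\nfrom scipy.spatial.transform import Rotation as Ro\nfrom scipy.optimize import least_squares/; s/np.array(p\["rotation"\])/RM(p)/' h.py
cat >> h.py <<'E'
def RM(p): return Ro.from_rotvec(p["rotation"]).as_matrix()
def b2w(P,X):
    X=np.atleast_2d(X); c,s=np.cos(P[2]),np.sin(P[2])
    return np.c_[P[0]+c*X[:,0]-s*X[:,1],P[1]+s*X[:,0]+c*X[:,1],X[:,2]]
def overlay(p,P,n,crop,s,car=None):
    a,b,c,d=crop; im=cv2.resize(p["color"][b:d,a:c,::-1],None,fx=s,fy=s,interpolation=cv2.INTER_CUBIC)
    def pl(X,col):
        u=((proj(p,X)+.5-[a,b])*s).astype(np.int32)
        cv2.polylines(im,[u],True,col,1)
    h=.075; pl(b2w(P,[[-h,-h,.028],[h,-h,.028],[h,h,.028],[-h,h,.028]]),(0,0,255))
    h=.085; pl(b2w(P,[[-h,-h,.006],[h,-h,.006],[h,h,.006],[-h,h,.006]]),(255,0,0))
    pl(b2w(P,np.array([[-49,49,28],[49,49,28],[49,-49,28],[31,-49,28],[31,31,28],[-49,31,28]])/1e3),(0,255,0))
    if car is not None:
        t=np.linspace(0,6.28,60); 
        for z in(.028,.044): pl(np.c_[car[0]+.052*np.cos(t),car[1]+.052*np.sin(t),0*t+z],(255,0,255))
    cv2.imwrite("pics/"+n,im)
E
python3 - <<'E'
from h import *
p=r.get_image("top"); o=np.array([210,120]); h=.075
obs=(np.array([[310,172],[522,213],[472,415]])/5)+o-.5
mod=np.array([[h,h,.028],[h,-h,.028],[-h,-h,.028]])
W=[ray(p,u,.028) for u in obs]; print(np.round(W,4),np.linalg.norm(W[0]-W[1]),np.linalg.norm(W[2]-W[1]))
f=least_squares(lambda P:(proj(p,b2w(P,mod))-obs).ravel(),[.6,-.05,0]); P=f.x
print(P.round(4),f.fun.round(2))
c=ray(p,np.array([335,312])/5+o-.5,.044); print("carrier",c, "in base",Ro.from_rotvec([0,0,-P[2]]).apply(c-[P[0],P[1],0]))
overlay(p,P,"top2.png",(210,120,360,260),5,c)
p=r.get_image("side");overlay(p,P,"side2.png",(170,180,310,280),5,c)
E
```

```text
[[ 0.6696 -0.0299  0.028 ]
 [ 0.6387 -0.1881  0.028 ]
 [ 0.487  -0.1476  0.028 ]] 0.16115822120573 0.1570071125440291
[ 0.5794 -0.092  -0.2203] [ 1.41  0.16 -1.73  0.65  0.31 -0.76]
carrier [ 0.56064189 -0.04662629  0.044     ] in base [-0.0282044   0.04013941  0.044     ]
```

View pics/top2.png

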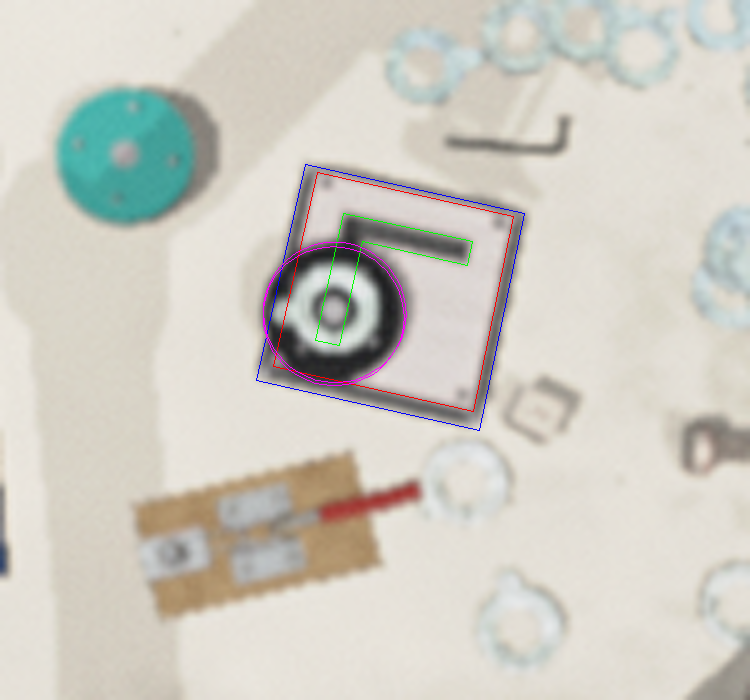

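View pics/side2.png

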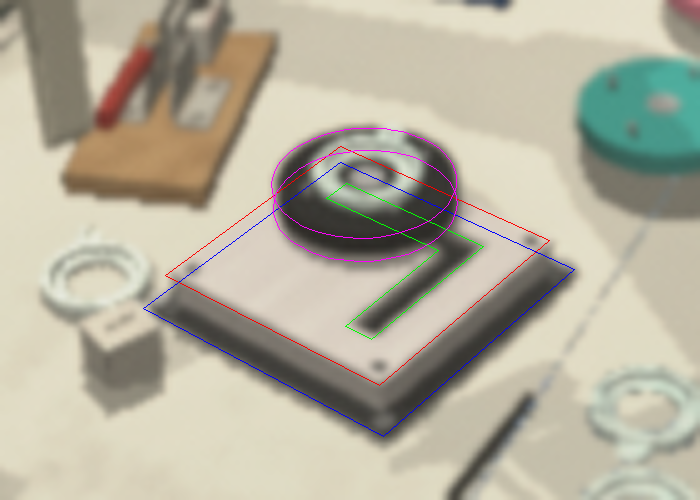

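The fit agrees with both views within about 1 px: heading -0.22 rad, carrier at base (-28, 40), slot exposed as expected. Next I'll move behind the carrier at height and check with the wrist camera.

```bash
cat >> h.py <<'E'
P0=np.array([.5794,-.092,-.2203])
def ori(P,xa):  # tool down, jaw axis at base angle xa
    a=P[2]+xa; x=np.array([np.cos(a),np.sin(a),0]); z=np.array([0,0,-1.]); y=np.cross(z,x)
    return Ro.from_matrix(np.c_[x,y,z]).as_rotvec()
def at(P,x,y,z): return b2w(P,[[x,y,z]])[0]
E
python3 - <<'E'
from h import *
o=r.observe(); print(Ro.from_rotvec(o["orientation"]).as_matrix().round(2),o["qpos"])
for xa in(np.pi/2,-np.pi/2,0,np.pi):
  print(xa,r.inverse_kinematics(at(P0,-.105,.04,.2),ori(P0,xa)), r.inverse_kinematics(at(P0,.04,.11,.1),ori(P0,xa)))
E
```

```text
[[ 0.85 -0.52  0.09]
 [-0.52 -0.85 -0.05]
 [ 0.1  -0.   -1.  ]] [ 0.52228169  0.51517162 -0.01308568  1.42346667  0.00808278  1.10340394
 -0.04040121]
1.5707963267948966 [ 0.38418436  0.42756456 -0.51869411  1.89790614  0.26887574  0.8848537
  1.08280817] [ 0.21135693  0.76503445 -0.45055067  1.56722414  0.39489925  0.90094616
  0.97289842]
-1.5707963267948966 [-0.15484666  0.39304131  0.23903163  1.91386573 -0.12116243  0.84843816
 -1.64419665] [-0.18311325  0.73704646  0.24126303  1.58165812 -0.21557964  0.84912302
 -1.65032035]
0 [ 0.11942812  0.38987827 -0.14215271  1.90566947  0.07168028  0.85087091
 -0.27979108] [ 0.01773801  0.72778029 -0.10709187  1.57429441  0.09523649  0.84462623
 -0.34600288]
3.141592653589793 [ 0.7426296   0.62213743 -1.14747228  1.88867094  0.65126538  1.06855234
  2.24771159] [ 0.51822693  1.00472314 -1.15199135  1.55674019  0.9589013   1.22848856
  2.11532482]
```

```bash
python3 - <<'E'
from h import *
r.reach(at(P0,-.105,.04,.25),ori(P0,np.pi/2))
r.set_gripper(.04,30)
p=r.get_image("wrist"); save(p,"w1.png",s=1.5); print(p["eye"])
t=np.linspace(0,6.28,60)
overlay(p,P0,"w1o.png",(0,0,512,384),1.5,at(P0,-.028,.04,.044))
print(r.observe()["t"],r.observe()["position"],at(P0,-.105,.04,.25))
E
```

```text
[ 0.41085438 -0.01210679  0.4165377 ]
4.5833 [ 0.48566949 -0.03003222  0.25000216] [ 0.48567854 -0.03002187  0.25      ]
```

View pics/w1o.png

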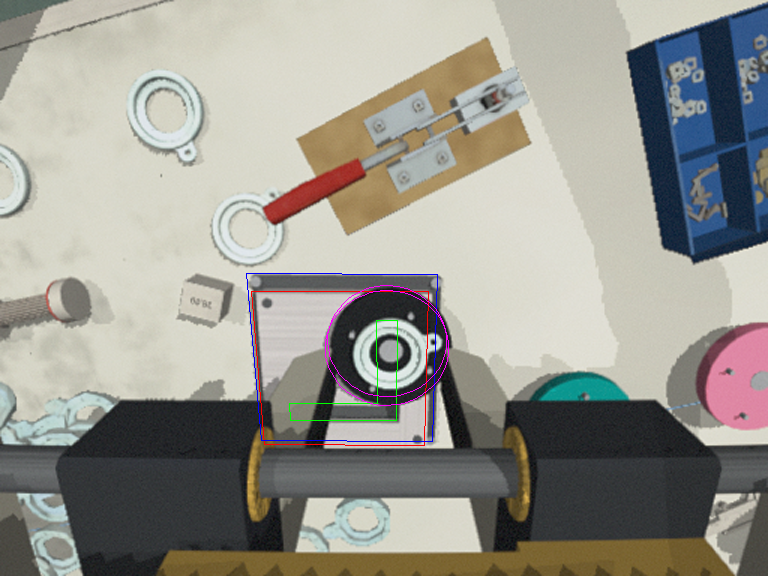

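The wrist view confirms the geometry. The carrier is at (390,345), the fingers will straddle the rim behind it, and the clamp at (415,150) is clear. Base estimate shifted about 1.5 mm in +y. Descending and pushing the first leg.

```bash
python3 - <<'E'
from h import *
P=P0.copy(); P[1]+=.0015
r.movel(at(P,-.105,.04,.10),.15)
g=r.movel(at(P,-.105,.04,.036),.06,guard=8); print("down",g,r.observe()["position"])
if not g:
    g=r.movel(at(P,-.019,.04,.036),.05,guard=10)
    o=r.observe(); x=Ro.from_rotvec([0,0,-P[2]]).apply(o["position"]-np.r_[P[:2],0])
    print("push",g,x.round(4),o["contact_force"].round(2),o["t"])
p=r.get_image("side");overlay(p,P,"s3.png",(170,180,310,280),5,at(P,.03,.04,0))
p=r.get_image("top");overlay(p,P,"t3.png",(210,120,360,260),4)
E
```

```text
down False [ 0.48599902 -0.02849328  0.03631549]
push False [-0.0191  0.04    0.0361] [-0.44 -1.33  0.47] 8.8167
```

View pics/s3.png

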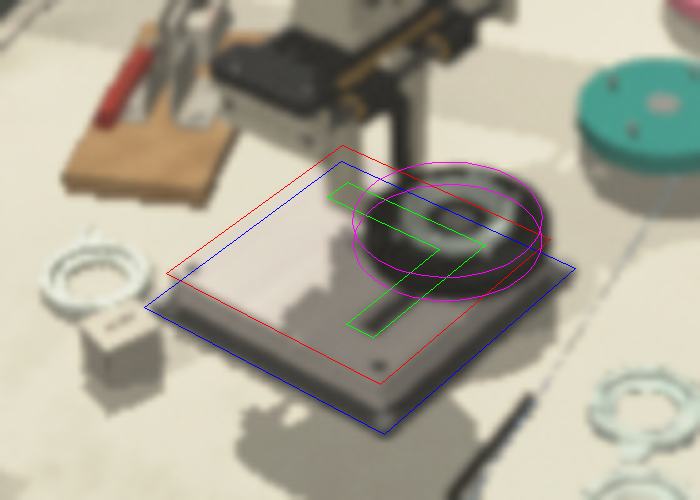

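The carrier is moving with the fingers and the collar is seated. I'll continue until the corner wall stops it.

```bash
python3 - <<'E'
from h import *
P=P0.copy(); P[1]+=.0015
g=r.movel(at(P,.0,.04,.036),.03,guard=10)
o=r.observe(); x=Ro.from_rotvec([0,0,-P[2]]).apply(o["position"]-np.r_[P[:2],0])
print("push",g,x.round(4),o["contact_force"].round(2),o["t"])
r.hold(.1)
p=r.get_image("side");overlay(p,P,"s4.png",(170,180,310,280),5,at(P,.042,.04,0))
E
```

```text
push True [-0.0119  0.0398  0.0346] [0.53 0.92 0.46] 9.3833
```

View pics/s4.png

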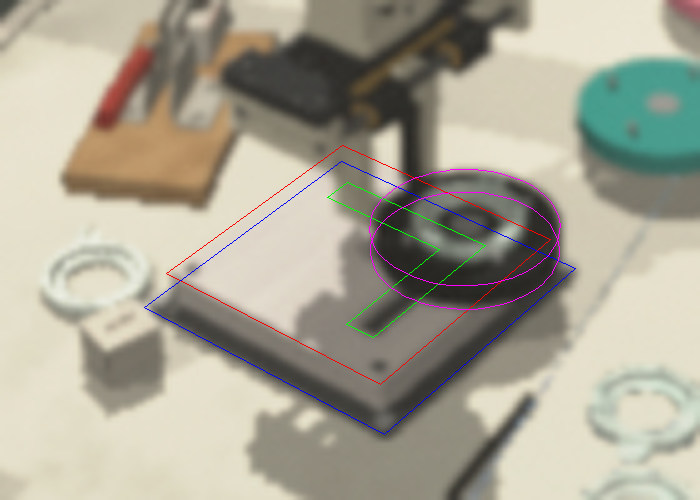

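The guard stopped the push at the corner: tool at base x = -11.9, where the geometry predicts -13.5. The carrier matches the 42 mm outline. I'll back off, lift, and go round to the +y side.

```bash
python3 - <<'E'
from h import *
P=P0.copy(); P[1]+=.0015
r.movel(at(P,-.04,.04,.036),.1)
r.movel(at(P,-.04,.04,.17),.2)
r.reach(at(P,.042,.122,.17),ori(P,0))
p=r.get_image("top");overlay(p,P,"t5.png",(210,120,360,260),5,at(P,.042,.04,0))
p=r.get_image("wrist");overlay(p,P,"w5.png",(0,0,512,384),1.5,at(P,.042,.04,0))
print(r.observe()["t"])
E
```

```text
12.125
```

View pics/w5.png

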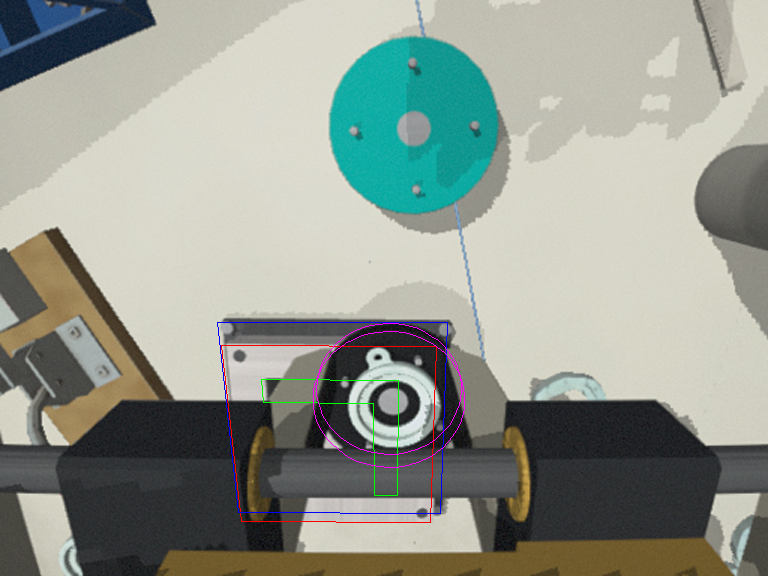

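View pics/t5.png

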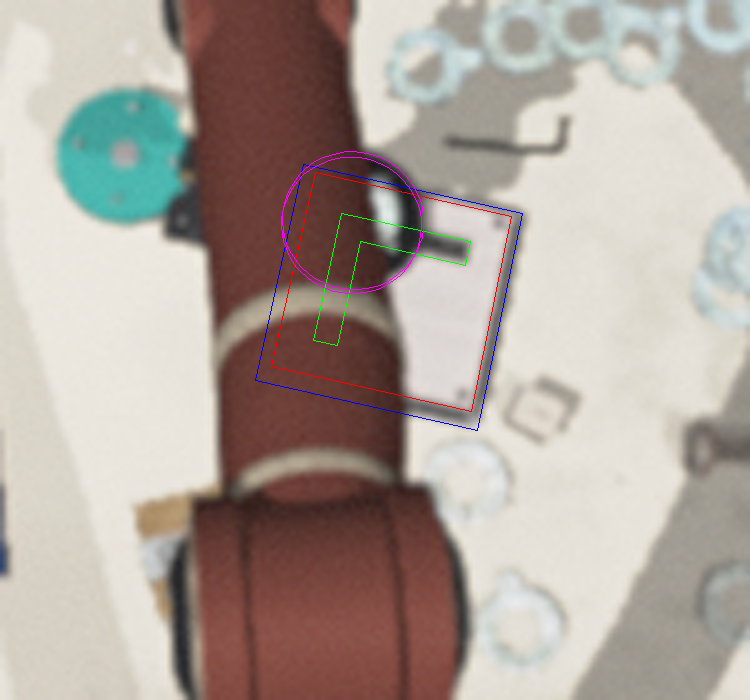

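The carrier is at the corner, with centre near wrist-view (393,400), about 2 mm beyond my model in +x. The landing spot behind it is free, so I'll do the second push, centred at x = 43.5.

```bash
python3 - <<'E'
from h import *
P=P0.copy(); P[1]+=.0015
def st(l,g):
    o=r.observe(); x=Ro.from_rotvec([0,0,-P[2]]).apply(o["position"]-np.r_[P[:2],0])
    print(l,g,x.round(4),o["contact_force"].round(2),round(o["t"],2))
r.movel(at(P,.0435,.122,.10),.15)
g=r.movel(at(P,.0435,.122,.036),.06,guard=8); st("down",g)
if not g:
    g=r.movel(at(P,.043,.025,.036),.05,guard=10); st("push",g)
p=r.get_image("side");overlay(p,P,"s6.png",(170,180,310,280),5,at(P,.042,-.03,0))
E
```

```text
down False [0.0439 0.1221 0.0365] [-0.11 -0.2   0.65] 13.96
push False [0.043  0.0252 0.036 ] [-0.41  0.09  0.21] 16.05
```

View pics/s6.png

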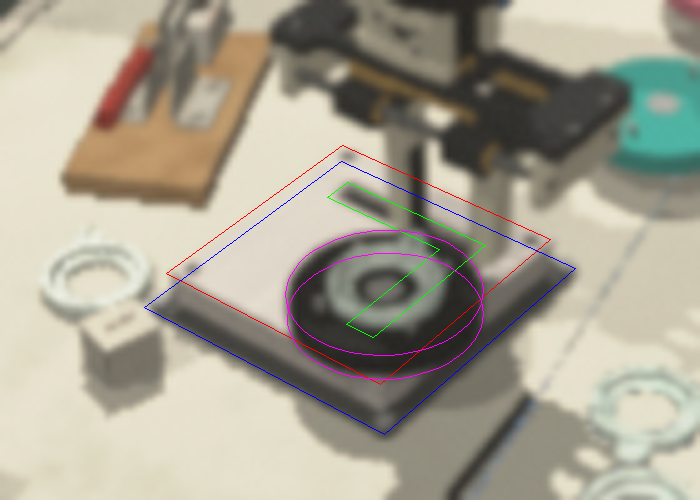

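It rounded the corner cleanly. Final push to the end wall, then back off and check.

```bash
python3 - <<'E'
from h import *
P=P0.copy(); P[1]+=.0015
def st(l,g):
    o=r.observe(); x=Ro.from_rotvec([0,0,-P[2]]).apply(o["position"]-np.r_[P[:2],0])
    print(l,g,x.round(4),o["contact_force"].round(2),round(o["t"],2))
g=r.movel(at(P,.043,.0,.036),.03,guard=10); st("push",g)
r.hold(.15); st("hold",g)
y=Ro.from_rotvec([0,0,-P[2]]).apply(r.observe()["position"]-np.r_[P[:2],0])
r.movel(at(P,y[0],y[1]+.035,.036),.08)
r.movel(at(P,y[0],y[1]+.035,.25),.2)
q=np.array(r.observe()["qpos"]); q[0]-=.5; r.set_joints(q)
p=r.get_image("side");overlay(p,P,"s7.png",(170,180,310,280),5,at(P,.042,-.042,0))
p=r.get_image("top");overlay(p,P,"t7.png",(210,120,360,260),5,at(P,.042,-.042,0))
st("end",0)
E
```

```text
push True [0.0428 0.014  0.0358] [ 0.49  1.22 -0.14] 16.69
hold True [0.0425 0.0141 0.0354] [0.83 0.47 0.73] 16.84
end 0 [-0.0749  0.3362  0.2487] [-0.34 -0.08  0.23] 19.93
```

View pics/s7.png

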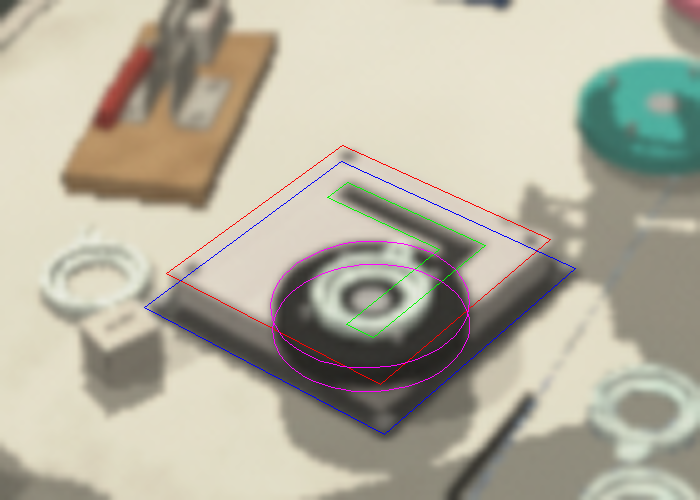

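View pics/t7.png

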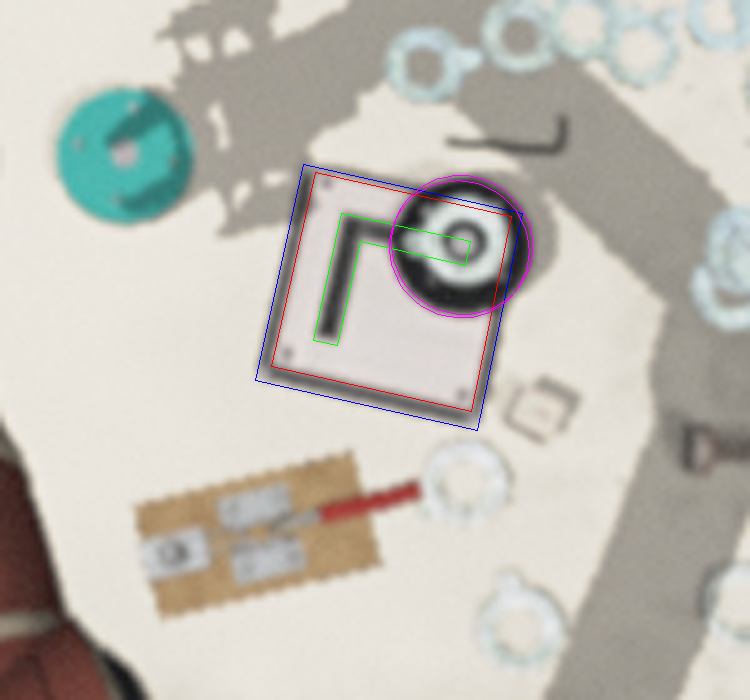

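```bash
python3 -c "
from h import *
r.job_done()"
```

```text
the job is handed in; nothing more can be done
```

I pushed the carrier by its rim with the part-open fingers: along the first leg to the corner, then from the other side along the second leg to the end wall. The job was handed in at about 20 s of the allowed 48 s, and no verdict was reported.

- **Corner:** the 10 N guard stopped the push at tool x = -11.9 mm in the base frame. With the fingers taken as 15 mm deep, a carrier against the wall predicted -13.5 mm.
- **Slot end:** the guard stopped the second push at tool y = 14.0 mm. That puts the carrier at about y = -41.5 mm, where a wall stop predicts -42 mm.
- **Collar and bystanders:** the final side and top pictures show the carrier flat at the end of the slot and the collar between its dowels. The spare ring, gauge block and hex key look unmoved. I did not check the bystanders outside those crops, such as the bottle and the other rings, at the end.
- **Robot:** it was clear of everything when I handed in.
- **Disagreement:** my base outline sits about 1–2 mm (under 1 px) off in the pictures, consistent with the stated calibration. The wall stops, not the pictures, fix the final position.

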